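Stroke the detent plungers of a selector quadrant

ROBOT

A 7-joint arm with a two-finger parallel gripper is mounted at the origin on the work surface. World frame = base frame: x ahead of the robot, y to its left, z up, the work surface at z = 0. Lengths are in m, angles in rad, forces in N, time in s.
With the tool pointing down it reaches from about 0.4 to 0.9 m from the base axis. Payload 5.5 kg.
Tool frame: the origin (TCP) lies midway between the tips of the shut fingers; the grasp point (between the pads) lies 19 mm behind it (manip.grip_depth is the distance from the TCP to the grasp point, in m); z points along the fingers, x is the direction in which the jaws open and shut, and the axes are right-handed (so a half turn about z gives the same grasp; the last joint's range is limited). The gripper opens to 92 mm and grips with 3 to 60 N. Pads are 19 mm wide; open, the fingers measure 130 mm over their backs; the gripper's body (75 mm by 190 mm) begins 47 mm behind the grasp point.
Start: joints at [-1.006, 0.501, -0.427, 1.55, 0.221, 1.138, -0.21], TCP at [0.193, 0.621, 0.227] pointing down, gripper open.
Joint ranges: [-2.88, 2.88], [-0.31, 2.03], [-1.54, 1.56], [0.2, 2.42], [-1.41, 4.55], [0.19, 2.02], [-2.57, 2.57]. Speed limits (rad/s): [2.57, 2.57, 3.14, 3.14, 3.14, 3.14, 3.14].

INTERFACE

Orientations are given as a unit quaternion [x, y, z, w].
In Python, from bench import manip, effector, viewer gives the robot as it stands. Calls block until the motion is done:
- manip.move_pose(position, orientation): joint-space move of the TCP to a pose.
- manip.servo_line(position, ori=None, vel=0.15): straight line of the TCP; ori=None keeps the orientation; vel is the mean speed in m/s.
- manip.movej(angles): joint-space move.
- effector.open_jaws() and effector.close(f_grip=None): open the fingers fully, or close them until they stop; f_grip is the grip in N (None keeps the last).
- manip.sleep(seconds).
- manip.solve_ik(position, orientation): joint angles nearest the present ones, or None.
- viewer.get_image(name): name is "scene" or "top" or "wrist"; returns the picture (400x640x3 uint8, red, green, blue); there is no depth.
- viewer.get_calibration(name): a dict with "vfov" (degrees; the focal length in pixels is half the picture's height over the tangent of half this angle, whatever the lens; pixels are square), "cx", "cy" (the principal point, pixels), "eye" and "attitude" of the camera in the world. Camera axes: x right, y down, z forward; pixel columns grow to the right and rows downward; lengths in m; the calibration is good to about 2 mm. A picture is of the moment at which its call begins: read the wrist's pose just before it. get_calibration takes no time and is no camera call; for the wrist camera it gives the pose at the moment of the call.
A pose or a line that the arm cannot do raises manip.PlanningError and nothing moves.
- manip.hand_in(): hands the job in, once; it reports no verdict.
Readings, each from a call of its own:
- manip.current_clock(): time.
- manip.current_q(): joint angles.
- manip.current_joint_velocities(): joint speeds.
- manip.current_tau(): joint torques, N m.
- manip.current_tool_pos(): TCP position.
- manip.current_tcp_rot(): TCP orientation.
- manip.current_force(): force on the tool from outside, world axes, zero at the start.
- manip.current_wrist_torque(): the same for the moment, N m.
- manip.current_finger_gap(): finger opening in m.
Only numpy, scipy, OpenCV 4.12 (cv2) and the standard library are available. Lean on these libraries where they do the work, as an engineer would, in place of code of your own. Each camera call takes 0.05 s, during which the arm holds its last target. There are 200 camera calls.

TASK

Check that the spring plungers of the curved steel quadrant move freely: with the gripper closed and nothing grasped, run the fingertips along the row from the red-capped plunger to the far end, lightly pressing each of the four plungers down a few millimetres in turn and staying low over the curve (within a finger's width of the caps) between one and the next. Then lift clear, so that all plungers spring back. Use a gentle touch: do not pick up or shift the quadrant, and leave the parts around it alone.

Things in the scene. Friction and masses are not known exactly. Their poses are not given: they have to be found in the camera images.
- quadrant: Dark steel curved plate (detent quadrant, 2.9 kg, loose) lying flat on the table: an arc 30 mm thick and 58 mm wide (radially), mean radius 125 mm, spanning 108 degrees, about 250 mm from end to end. Origin: underside, on the mean arc, half-way along it. Its x axis points radially outward (to the convex side), z up; the arc's centre is at x = -125 mm. It may lie at any yaw.
- p1_top (a point): Top centre of plunger 1 of 4 along the arc (red; red cap, the one red cap is at one end of the row). At rest it is 38 mm above the table: the cap is a smooth shallow dome, 32 mm across at the plate, standing 8 mm above the plate's upper face. Neighbouring plungers are 61 mm apart.
- p2_top (a point): Top centre of plunger 2 of 4 along the arc (second; brass cap, the one red cap is at one end of the row). At rest it is 38 mm above the table: the cap is a smooth shallow dome, 32 mm across at the plate, standing 8 mm above the plate's upper face. Neighbouring plungers are 61 mm apart.
- p3_top (a point): Top centre of plunger 3 of 4 along the arc (third; brass cap, the one red cap is at one end of the row). At rest it is 38 mm above the table: the cap is a smooth shallow dome, 32 mm across at the plate, standing 8 mm above the plate's upper face. Neighbouring plungers are 61 mm apart.
- p4_top (a point): Top centre of plunger 4 of 4 along the arc (last; brass cap, the one red cap is at one end of the row). At rest it is 38 mm above the table: the cap is a smooth shallow dome, 32 mm across at the plate, standing 8 mm above the plate's upper face. Neighbouring plungers are 61 mm apart.
- p1 (a joint): How far plunger 1 is pressed straight down: 0 standing proud, 0.008 m flush with the plate (end stop). A spring pushes it back: about 1 N to start, 0.5 N more per mm, 5 N when flush. A low sideways stroke over the dome presses it too.
- p2 (a joint): How far plunger 2 is pressed straight down: 0 standing proud, 0.008 m flush with the plate (end stop). A spring pushes it back: about 1 N to start, 0.5 N more per mm, 5 N when flush. A low sideways stroke over the dome presses it too.
- p3 (a joint): How far plunger 3 is pressed straight down: 0 standing proud, 0.008 m flush with the plate (end stop). A spring pushes it back: about 1 N to start, 0.5 N more per mm, 5 N when flush. A low sideways stroke over the dome presses it too.
- p4 (a joint): How far plunger 4 is pressed straight down: 0 standing proud, 0.008 m flush with the plate (end stop). A spring pushes it back: about 1 N to start, 0.5 N more per mm, 5 N when flush. A low sideways stroke over the dome presses it too.
- gap1 (a point): Point on the plate's upper face (30 mm above the table), on the mean arc half-way between plungers 1 and 2.
- gap2 (a point): Point on the plate's upper face (30 mm above the table), on the mean arc half-way between plungers 2 and 3.
- gap3 (a point): Point on the plate's upper face (30 mm above the table), on the mean arc half-way between plungers 3 and 4.
- race: Loose steel bearing race, 52 mm outside, 36 mm inside, 18 mm high, lying in the hollow of the quadrant; origin under its centre. Leave alone.
- bolt: Loose hex-head bolt standing on its head near the quadrant's convex side: head 25 mm across and 10 mm thick, 44 mm tall overall; origin under the head. Leave alone.
- gear: Loose steel gear lying flat, 100 mm across, 36 mm high with its hub; origin under its centre. Leave alone.
- beaker: Loose clear plastic beaker, 80 mm across, 100 mm high; origin under its centre. Leave alone.
- carton: Loose closed cardboard carton 90 x 120 x 85 mm high; origin under its centre. Leave alone.
- oil: Loose blue oil bottle, 68 mm across, 170 mm high; origin under its centre. Leave alone.
- wrench: Loose wrench lying flat on the table. Leave alone.

How it is judged:
By the outcome, as a careful person would: the job done as asked, in the order asked, and still so for the second after the job is handed in, with the robot touching nothing.
It also fails if it takes over 42 s, if anything falls off the work surface, if the arm or the gripper's body presses on something with over 40 N, if the wrist force passes 120 N, or if a joint passes its speed limit or range.

## Working session

There is one attempt and no reset: what is moved stays moved. The work goes in short steps, each a Python script; the robot and the scene stay as the last script left them, time stands still between calls to the robot, and variables do not carry over. Pictures are saved under pics/ and viewed, about 8 in all and at most 12, crops included, and the job is handed in when it is done.

```bash
mkdir -p pics
python3 - <<'E'
from bench import manip, effector, viewer
import cv2
for n in ("top","scene"):
    im=viewer.get_image(n); cv2.imwrite(f"pics/{n}0.png",im[:,:,::-1]); print(n,viewer.get_calibration(n))
print(manip.current_clock(),manip.current_tool_pos(),manip.current_tcp_rot(),manip.current_finger_gap())
E
```

```text
top {'vfov': 54.62613521725637, 'cx': 320.19905089430557, 'cy': 195.59288119443983, 'eye': array([ 0.19705121, -0.00758923,  1.34685348]), 'attitude': array([ 0.71123166, -0.69615246,  0.07409412, -0.06349287])}
scene {'vfov': 50.975999010872144, 'cx': 325.67636444848205, 'cy': 203.70505055670466, 'eye': array([1.18090283, 0.34868352, 0.89931144]), 'attitude': array([ 0.48011654,  0.79230537, -0.31871619, -0.20040037])}
0.1 [0.19305085 0.62000846 0.22577387] [ 8.05364255e-01  5.92779588e-01 -7.30579632e-04  4.92710619e-04] 0.09178464797807386
```

View pics/top0.png

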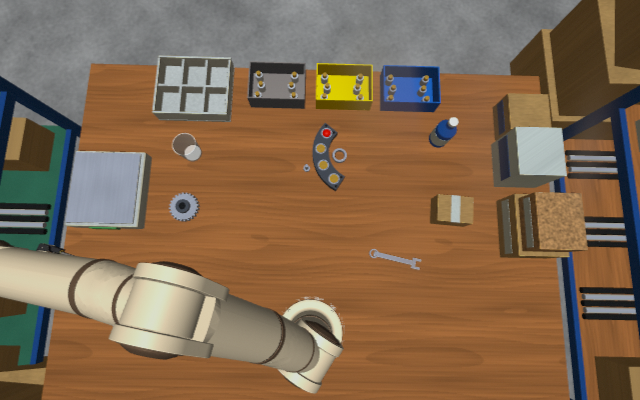

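View pics/scene0.png

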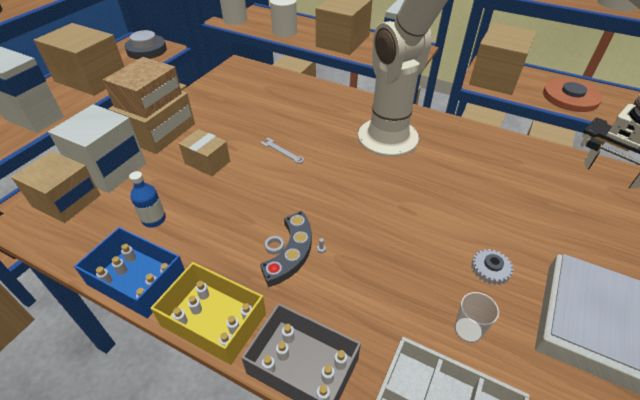

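The top view shows the red cap at about (326,133) and brass caps at (321,149), (323,165) and (334,179). The race is at (340,155) in the hollow and the bolt at (306,168) on the convex side. The scene view has the caps at (274,268), (292,255), (300,238) and (297,220). Next I'll refine these by colour and fit the known arc.

```bash
cat > h.py <<'E'
import numpy as np, cv2
from scipy.spatial.transform import Rotation as R
from scipy.optimize import least_squares
def topoint(cal,uv,z):
    f=200/np.tan(np.radians(cal['vfov'])/2)
    d=R.from_quat(cal['attitude']).apply([(uv[0]-cal['cx'])/f,(uv[1]-cal['cy'])/f,1])
    e=np.array(cal['eye']); return e+d*(z-e[2])/d[2]
def project(cal,p):
    f=200/np.tan(np.radians(cal['vfov'])/2)
    c=R.from_quat(cal['attitude']).inv().apply(np.array(p)-cal['eye'])
    return c[...,:2]/c[...,2:]*f+[cal['cx'],cal['cy']]
def caps(im,guess,r):
    """colour centroid of caps near the guesses (saturated red / brass against grey steel)"""
    hsv=cv2.cvtColor(im,cv2.COLOR_RGB2HSV); out=[]
    for g in guess:
        m=np.zeros(im.shape[:2],np.uint8); cv2.circle(m,(int(round(g[0])),int(round(g[1]))),int(r),255,-1)
        m=(m>0)&(hsv[...,1]>90)&(hsv[...,2]>90)
        v,u=np.nonzero(m); out.append((u.mean(),v.mean(),len(u)))
    return np.array(out)
DA=61/125
A=(np.arange(4)-1.5)*2*np.arcsin(61/250)
def model(p,s,rad=.125,ang=A):
    """p = quadrant origin x,y,yaw; s=+-1 the sense of the row"""
    c=np.array(p[:2])-.125*np.array([np.cos(p[2]),np.sin(p[2])])
    return c+rad*np.c_[np.cos(p[2]+s*ang),np.sin(p[2]+s*ang)]
def fit(P):
    best=None
    for s in (1,-1):
        for y in np.arange(0,6.3,.7):
            r=least_squares(lambda p:(model(p,s)-P[:,:2]).ravel(),[*P[:,:2].mean(0),y])
            if best is None or r.cost<best[0].cost: best=(r,s)
    return best[0].x,best[1],np.linalg.norm(best[0].fun.reshape(-1,2),axis=1)
E
python3 - <<'E'
from bench import viewer
from h import *
np.set_printoptions(precision=4,suppress=True)
G={"top":([(326,133),(321,149),(323,165),(334,179)],7),"scene":([(274,268),(292,255),(300,238),(297,220)],9)}
for n,(g,r) in G.items():
    im=cv2.imread(f"pics/{n}0.png")[:,:,::-1].copy(); cal=viewer.get_calibration(n)
    c=caps(im,g,r); P=np.array([topoint(cal,u[:2],.034) for u in c])
    print(n,c.round(1).tolist()); print(P[:,:2],"spacing",np.linalg.norm(np.diff(P,axis=0),axis=1)); print(fit(P))
cal=viewer.get_calibration("top")
for n,uv,z in(("race",(340,155),.018),("bolt",(306,168),.04),("gear",(184,207),.03)): print(n,topoint(cal,uv,z))
E
```

```text
top [[326.4, 132.5, 54.0], [320.4, 148.0, 51.0], [322.9, 164.6, 54.0], [333.5, 178.2, 53.0]]
[[ 0.6866 -0.0423]
 [ 0.6284 -0.0222]
 [ 0.5676 -0.032 ]
 [ 0.5195 -0.07  ]] spacing [0.0616 0.0616 0.0612]
(array([ 0.5975, -0.0237,  1.7351]), 1, array([0.0006, 0.0002, 0.0006, 0.0004]))
scene [[273.4, 267.5, 87.0], [291.9, 254.2, 72.0], [300.1, 236.7, 62.0], [296.6, 219.0, 63.0]]
[[ 0.6873 -0.0423]
 [ 0.6295 -0.0225]
 [ 0.5691 -0.0328]
 [ 0.5183 -0.0731]] spacing [0.061  0.0614 0.0648]
(array([ 0.5979, -0.0247,  1.7468]), 1, array([0.0008, 0.0012, 0.0011, 0.0028]))
race [ 0.6091 -0.0928  0.018 ]
bolt [0.5521 0.0267 0.04  ]
gear [0.4066 0.4409 0.03  ]
```

Both cameras agree to about 2 mm and the spacings match 61 mm. I'll close the gripper, move above the quadrant and check with the wrist camera.

Run:
```python
from bench import manip, effector, viewer
from h import *
np.set_printoptions(precision=4,suppress=True)
effector.close(10)
q=[np.cos(1.735/2),np.sin(1.735/2),0,0]
manip.move_pose([.60,-.03,.25],q)
cal=viewer.get_calibration("wrist"); im=viewer.get_image("wrist"); cv2.imwrite("pics/w1.png",im[:,:,::-1])
P=np.c_[model([.5977,-.0242,1.738],1),np.full(4,.036)]
print(cal, project(cal,P)); print(manip.current_clock(),manip.current_tool_pos(),manip.current_tcp_rot(),manip.current_finger_gap(),manip.current_force(),manip.current_q())
```

```text
{'vfov': 61.405826711114784, 'cx': 321.8023724379939, 'cy': 192.98891966464447, 'eye': array([ 0.5218, -0.0426,  0.4091]), 'attitude': array([0.6387, 0.7551, 0.1134, 0.0952])} [[298.8563 231.1684]
 [322.9406 188.1469]
 [322.9755 134.9071]
 [295.6087  83.5765]]
4.2917 [ 0.6001 -0.0287  0.2499] [ 0.6461  0.7633  0.0001 -0.0002] 0.00036035142626220237 [ 0.0992 -0.0048  0.0026] [ 0.0412  0.359  -0.0484  1.6655  0.0184  1.1177  1.7246]
```

View pics/w1.png

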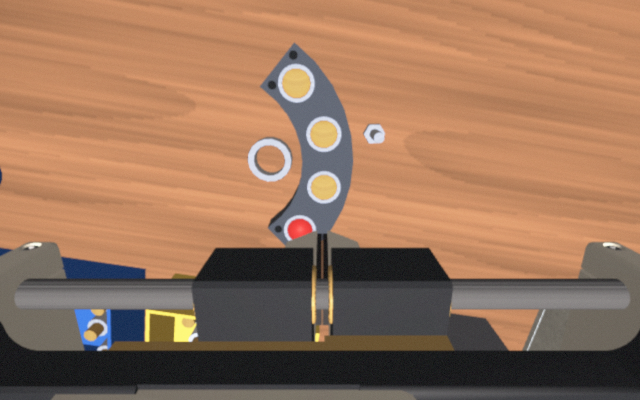

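The wrist view shows the caps at (323,187), (323,134) and (296,83), with red partly hidden at (300,229). All are within about 1 px (1 mm) of the prediction, and the bolt at (374,134) and race at (269,160) are clear of the path. Now I'll press p1 with force monitoring.

```bash
cat >> h.py <<'E'
POSE=[.5977,-.0240,1.738]
CAPS=model(POSE,1); GAPS=model(POSE,1,ang=(A[1:]+A[:-1])/2)
def press(manip,xy,f0,zlow=.0325,target=2.6):
    """lower in small steps until the spring force shows ~3 mm of travel, then back to 4 mm above the cap"""
    for z in np.arange(.037,zlow-1e-6,-.001):
        manip.servo_line([*xy,z],vel=.02); manip.sleep(.08)
        f=np.mean([manip.current_force() for _ in range(3)],axis=0)-f0; p=manip.current_tool_pos()
        print("  z %.4f"%p[2],"F",f.round(2),"xy err mm",((p[:2]-xy)*1e3).round(1))
        if np.linalg.norm(f)>target: break
    manip.servo_line([*xy,.042],vel=.04)
E
python3 - <<'E'
from bench import manip
from h import *
manip.move_pose([*CAPS[0],.10],manip.current_tcp_rot())
manip.servo_line([*CAPS[0],.042],vel=.06); manip.sleep(.2)
f0=np.array(manip.current_force()); print(f0,manip.current_tool_pos(),manip.current_clock())
press(manip,CAPS[0],f0); print(manip.current_clock(),manip.current_force())
E
```

```text
[ 1.08186151 -0.09898903  0.2307042 ] [ 0.68653704 -0.04216725  0.04252972] 6.3333
  z 0.0371 F [-0.86  0.16  1.06] xy err mm [0.1 0. ]
  z 0.0361 F [-1.42  0.66  1.59] xy err mm [ 0.1 -0. ]
  z 0.0351 F [-0.79  0.18  1.88] xy err mm [0.1 0. ]
  z 0.0341 F [-1.32  0.17  2.93] xy err mm [ 0.1 -0. ]
8.1667 [-1.31983969  0.39753907 -0.01415366]
```

p1 pressed about 4 mm with 2.9 N, which matches the spring. Now the other three, then lift.

```bash
sed -i 's/if np.linalg.norm(f)>target: break/if f[2]>target and z<.0345: break/' h.py
python3 - <<'E'
from bench import manip, viewer
from h import *
f0=np.array([0,0,.1])
for i in (1,2,3):
    manip.servo_line([*GAPS[i-1],.042],vel=.06); manip.servo_line([*CAPS[i],.042],vel=.06)
    print("p",i+1,manip.current_clock()); press(manip,CAPS[i],f0)
x,y=CAPS[3]
manip.servo_line([x,y,.20],vel=.12)
manip.servo_line([x-.05,y+.0,.30],vel=.15)
print(manip.current_clock(),manip.current_force())
cal=viewer.get_calibration("wrist"); im=viewer.get_image("wrist"); cv2.imwrite("pics/w2.png",im[:,:,::-1])
print(project(cal,np.c_[CAPS,np.full(4,.036)]))
for n in ("top","scene"):
    im=viewer.get_image(n); cv2.imwrite(f"pics/{n}2.png",im[:,:,::-1])
E
```

```text
p 2 9.4833
  z 0.0371 F [1.44 0.16 1.18] xy err mm [ 0.4 -0.1]
  z 0.0362 F [ 1.01 -0.73  1.41] xy err mm [ 0.3 -0. ]
  z 0.0351 F [1.23 0.27 1.54] xy err mm [ 0.2 -0. ]
  z 0.0341 F [ 1.71 -0.1   2.46] xy err mm [ 0.2 -0. ]
  z 0.0331 F [1.11 0.02 2.69] xy err mm [ 0.2 -0. ]
p 3 12.9917
  z 0.0371 F [1.55 0.65 0.89] xy err mm [0.4 0.1]
  z 0.0361 F [1.75 0.71 2.33] xy err mm [0.2 0. ]
  z 0.0351 F [1.41 0.56 2.08] xy err mm [0.2 0. ]
  z 0.0341 F [0.87 0.05 2.8 ] xy err mm [0.2 0.1]
p 4 16.1417
  z 0.0371 F [0.63 0.38 1.7 ] xy err mm [0.3 0.3]
  z 0.0361 F [1.36 0.01 2.64] xy err mm [0.1 0.1]
  z 0.0351 F [-0.02  1.46  2.06] xy err mm [0.1 0.1]
  z 0.0341 F [1.35 1.24 1.92] xy err mm [0.1 0.1]
  z 0.0330 F [1.25 1.17 2.8 ] xy err mm [0.1 0. ]
20.6917 [-0.34873306  0.327696   -0.40529517]
[[316.1624326  303.52657122]
 [336.42641144 270.72468041]
 [336.98274487 230.78878312]
 [315.49777406 192.95583422]]
```

Now I'll check that nothing shifted by re-running the fit and differencing against the first pictures.

Run:
```python
from bench import viewer
from h import *
np.set_printoptions(precision=4,suppress=True)
G={"top":([(326,133),(321,149),(323,165),(334,179)],7),"scene":([(274,268),(292,255),(300,238),(297,220)],9)}
out=[]
for n,(g,r) in G.items():
    ims=[cv2.imread(f"pics/{n}{k}.png")[:,:,::-1].copy() for k in (0,2)]
    print(n,(caps(ims[1],g,r)-caps(ims[0],g,r)).round(2).tolist())
    out.append(np.hstack([i[100:320,200:480] for i in ims]))
w=cv2.imread("pics/w2.png")[:,:,::-1][140:340,180:460]
out.append(np.hstack([w,np.zeros_like(w)]))
cv2.imwrite("pics/cmp.png",np.vstack(out[:2])[:,:,::-1]); cv2.imwrite("pics/w2c.png",cv2.resize(w,None,fx=2,fy=2)[:,:,::-1])
```

```text
top [[nan, nan, -54.0], [0.0, 0.0, 0.0], [-1.79, -0.79, -24.0], [nan, nan, -53.0]]
scene [[0.08, 0.08, 0.0], [0.06, -0.04, 1.0], [0.0, 0.0, 0.0], [0.0, 0.0, 0.0]]h.py:18: RuntimeWarning: Mean of empty slice.
  v,u=np.nonzero(m); out.append((u.mean(),v.mean(),len(u)))
  ret = ret.dtype.type(ret / rcount)
```

View pics/cmp.png

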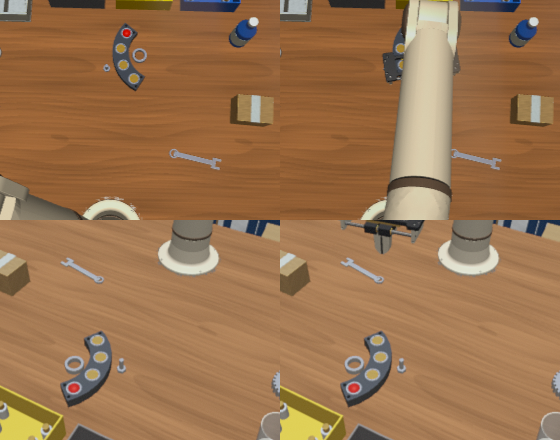

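View pics/w2.png

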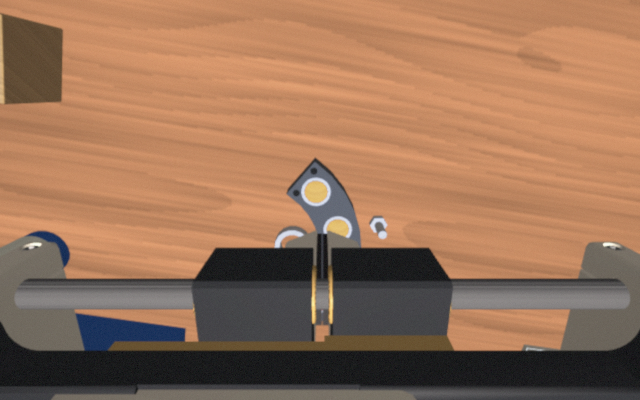

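In the scene view all four caps are within 0.1 px of where they were, and the bolt still stands and the race lies unchanged. The wrist view shows p4 at (316,191) and p3 at (338,229), about 2 px or less from prediction. The gripper is well clear, so I'm handing in.

```bash
python3 -c "
from bench import manip
print(manip.current_clock(),manip.current_tool_pos(),manip.current_finger_gap()); manip.hand_in()"
```

```text
20.8417 [ 0.46974941 -0.07009023  0.29887106] 0.00011182995839735071
the job is handed in; nothing more can be done
```

I pressed all four plungers in turn with the gripper closed, starting at the red cap. Between plungers I stayed about 4 mm above the caps, following the arc. I then lifted to z = 0.30 m and handed in at 20.8 s.

- **Presses:** the fingertips went down about 4 mm on plungers 1 and 3, and about 5 mm on 2 and 4. The vertical force was 2.7–2.9 N each time, close to the spring figures given. The sensor was noisy by about ±1 N, so plunger 4's readings were uneven (2.6, 2.1, 1.9, then 2.8 N).
- **Nothing shifted:** in the scene camera all four caps are within 0.1 pixel of where they started, and the race and bolt look unchanged. The caps also look raised as before, but camera images can't measure their height to the millimetre.
- **Check that failed:** the same comparison in the top camera didn't work, because the arm hid plungers 1 and 4 and part of 3. Plunger 2 was visible there and hadn't moved.

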